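# Thread the finned plunger through the bushings of a board press

### The arm

A 6-joint arm with a two-finger parallel gripper is mounted at the origin on the work surface. World frame = base frame: x ahead of the robot, y to its left, z up, the work surface at z = 0. Lengths are in m, angles in rad, forces in N, time in s.
With the tool pointing down it reaches from about 0.275 to 0.825 m from the base axis. Payload 4.9 kg.
Tool frame: the origin (TCP) lies midway between the tips of the shut fingers; the grasp point (between the pads) lies 19 mm behind it (grip_point_offset is the distance from the TCP to the grasp point, in m); z points along the fingers, y is the line along which they close (so a half turn about z gives the same grasp; the last joint's range is limited). The gripper opens to 85 mm and grips with 20 to 120 N. Pads are 22 mm wide; open, the fingers measure 114 mm over their backs; the gripper's body (76 mm by 85 mm) begins 54 mm behind the grasp point. The pads swing forward as they close: fully open they stand 13 mm farther back than shut.
Start: joints at [-1.274, 0.326, -0.193, 1.052, 0, 1.437], TCP at [0.23, -0.5, 0.231] pointing down, gripper open.
Joint ranges: [-2.65, 2.65], [-0.97, 1.79], [-1.3, 1.35], [-1.93, 2.1], [-1.47, 1.37], [-3.14, 3.14]. Speed limits (rad/s): [2.57, 2.57, 3.14, 3.14, 3.14, 3.14].

### API

Orientations are given as a rotation vector (axis times angle).
In Python, from cell import * gives the robot as it stands. Calls block until the motion is done:
- movep(position, orientation): joint-space move of the TCP to a pose.
- move_l(position, velocity=0.15, rot=None, until_force=None): straight line of the TCP; rot=None keeps the orientation; velocity is the mean speed in m/s. With until_force (N) it stops when the force on the tool has changed by that much, and returns True; else False.
- set_joints(angles): joint-space move.
- let_go() and grab(newtons=None): open the fingers fully, or close them until they stop; newtons is the grip in N (None keeps the last).
- sleep(seconds).
- ik(position, orientation): joint angles nearest the present ones, or None.
- get_state(): the state.
- grab_frame(name): name is "scene" or "top"; returns a dict with "img" (384x512x3 uint8, red, green, blue), "fx", "fy", "cx", "cy" (pixels), "cam_to_world" (4x4, takes a point from camera to world coordinates). Camera axes: x right, y down, z forward; pixel columns grow to the right and rows downward; lengths in m; the calibration is good to about 2 mm. A picture is of the moment at which its call begins. There is no depth.
A pose or a line that the arm cannot do raises MotionError and nothing moves.
- sign_off(): hands the job in; it is judged then, once.
Trained networks look in the newest picture that a camera, given by its name, has taken for a name from the list of things; names that differ only in an ending like _2 or _b are one class to them, and where a whole thing is asked for, a point or a joint stands for the part that bears it (a point fixed in the world has none). Each returns a list of dicts, best first, with "score" (0 to 1); they miss things now and then, are a little off and sometimes report something else, mostly with a low value. They report only what shows in the picture. A call takes as long as a camera call.
- spot_in(camera, name): "centre" ([column, row] in pixels, amid what is visible of it).
- silhouettes(camera, name): "mask" (384x512 bool, what is visible of it) and "centre" ([column, row] in pixels, amid what is visible of it).
- tip_of(camera, name): "centre" ([column, row] in pixels: a listed point, or the origin of a listed thing).
The state is a dict: "clock": time; "q": joint angles; "joint_velocities": joint speeds; "tau": joint torques, N m; "position": TCP position; "eef_rot": TCP orientation; "contact_force": force on the tool from outside, world axes, zero at the start; "wrist_torque": the same for the moment, N m; "finger_gap": opening from 0.0 (shut) to 1.0 (fully open); "grasp_force": force on a finger pad.
Only numpy, scipy, OpenCV 4.12 (cv2) and the standard library are available. Lean on these libraries where they do the work, as an engineer would, in place of code of your own. Each camera call takes 0.05 s, during which the arm holds its last target. There are 200 camera calls.

### The job

Take the finned plunger (the one with a single flat fin on its handle) out of the rack and lower it through the upper and then the lower bushing of the board press, turned so that its fin points to the same side as the index pin on the upper bushing. Finish while still holding it there, upright and still, with its tip hanging about half-way between the underside of the lower bushing and the circuit board below. Never touch the board with the plunger, and leave the other plungers and everything else on the bench where they are.

Things in the scene. Friction and masses are not known exactly. Their poses are not given: they have to be found in the camera images.
- plunger_grip (a point): Centre of the finned plunger's black handle block, 24 (x) by 20 (y) by 36 mm tall, on the rod's axis, 148 mm above the tip. Take it across its two flat y sides, 20 mm apart. A steel fin, 4 mm thick, 16 mm tall, half-way up the handle, sticks out on the +x side only. z: up the rod; x: along the fin. Starts upright in one of the rack's holes, fin in some direction.
- plunger_fin (a point): Outer end of the finned plunger's fin: 38 mm from the axis along x, at the height of the handle's centre (148 mm above the tip).
- rack: Fixed grey plastic block, 60 (x) by 250 (y) by 50 mm tall; origin at the centre of its underside. Three 13.5 mm holes along its y at -85, 0, +85 mm, 45 mm deep; a loose plunger stands in each, in any order, its tip 5 mm above the bench (the finned one's handle centre at 153 mm).
- press: Fixed board press: white base 130 by 170 by 10 mm, column 126 mm tall centred 90 mm from the bore axis on the -y side, two arms to two brass bushings one above the other on a vertical axis. Origin on this axis at bench level, z up, y from the column through the bushings to the index pin. Nothing of it is higher than 130 mm.
- upper_bushing (a point): Centre of the upper bushing's mouth (top), 118 mm above the bench; its underside is at 100 mm. Both bushings: 18 mm tall, bore 14 mm, the mouth flaring over the top 8 mm to about 23 mm, outside 26 mm (35 mm at the mouth). The press's axes.
- lower_bushing (a point): Centre of the lower bushing's underside, 45 mm above the bench, on the bore axis; its mouth (top) is at 63 mm. The press's axes.
- index_pin (a point): Top of the index pin: an upright steel pin, 6 mm in diameter, on a small nose of the upper bushing opposite the column, 30 mm from the bore axis along the press's +y; top 130 mm above the bench. Turned right, the plunger's fin points over it (plunger x along press y).
- board: Green circuit board, 90 by 75 mm, fixed flat on the press's base under the bushings; its upper face is 13 mm above the bench, 32 mm below the lower bushing's underside. Origin at its underside on the bore axis.
- plunger_round_grip (a point): Another plunger, with a shorter rod (95 mm) and a round knob and no fin; point on its axis 113 mm above its tip. In the rack its top is 136 mm above the bench. Leave it in the rack.
- plunger_tee_grip (a point): Another plunger, with a shorter rod (95 mm) and a T-bar handle 50 mm long and no fin; point on its axis 113 mm above its tip. In the rack its top is 129 mm above the bench. Leave it in the rack.
- jar_mid (a point): Small white jar, 38 mm across, 55 mm tall, point half-way up; leave alone.
- spool_mid (a point): Aluminium spool, 44 mm across, 38 mm tall, point half-way up; leave alone.
- heatsink_mid (a point): Finned aluminium heatsink 50 by 40 by 24 mm, its centre; leave alone.
- flux_mid (a point): White bottle, 44 mm across, 110 mm tall, point half-way up; leave alone.
- parts_bin_mid (a point): Open grey bin with four compartments, 90 by 120 by 35 mm, its centre; leave alone.
- meter_mid (a point): Black hand-held meter lying flat, 140 by 75 by 32 mm, its centre; leave alone.
- screwdriver_grip (a point): Screwdriver lying on the bench, a point on its handle; leave alone.
- plunger: The finned plunger, loose, about 0.1 to 0.2 kg. Origin: the tip of its rod, on its axis; z up the rod, x along the fin. Rod: steel, 11 mm in diameter, 130 mm long from tip to handle, the last 8 mm tapering to 6 mm.

How it is judged:
By the outcome, as a careful person would: the job done as asked, in the order asked, and still so for the second after the job is handed in, while the arm keeps its last pose, push and grip.
It also fails if it takes over 56 s, if anything falls off the work surface, if the arm or the gripper's body presses on something with over 40 N, if the wrist force passes 120 N, or if a joint passes its speed limit or range.

## Working session

There is one attempt and no reset: what is moved stays moved. The work goes in short steps, each a Python script; the robot and the scene stay as the last script left them, time stands still between calls to the robot, and variables do not carry over. Pictures are saved under pics/ and viewed, at most 10 in all, crops included, and the job is handed in when it is done.

```bash
mkdir -p pics; ls; cat > h.py <<'E'
from cell import *
import numpy as np, cv2
from scipy.spatial.transform import Rotation as R
def P(f):
    T=np.array(f["cam_to_world"]); return T, np.array([[f["fx"],0,f["cx"]],[0,f["fy"],f["cy"]],[0,0,1]])
def ray(f,uv):
    T,K=P(f); d=T[:3,:3]@np.linalg.solve(K,[uv[0],uv[1],1]); return T[:3,3],d/np.linalg.norm(d)
def atz(f,uv,z):
    o,d=ray(f,uv); return o+d*(z-o[2])/d[2]
def proj(f,p):
    T,K=P(f); c=K@(T[:3,:3].T@(np.array(p)-T[:3,3])); return c[:2]/c[2]
def tri(fs,uvs):
    A=np.zeros((3,3));b=np.zeros(3)
    for f,uv in zip(fs,uvs):
        o,d=ray(f,uv);M=np.eye(3)-np.outer(d,d);A+=M;b+=M@o
    return np.linalg.solve(A,b)
def save(f,n): cv2.imwrite(n,cv2.cvtColor(f["img"],cv2.COLOR_RGB2BGR))
E
python3 - <<'E'
from h import *
np.set_printoptions(precision=4,suppress=True)
F={c:grab_frame(c) for c in("scene","top")}
for c in F: save(F[c],f"pics/{c}0.png"); print(c,np.array(F[c]["cam_to_world"])[:3],F[c]["fx"])
Z=dict(plunger_grip=.153,plunger_fin=.153,upper_bushing=.118,lower_bushing=.045,index_pin=.130,plunger_round_grip=.118,plunger_tee_grip=.118,rack=0,press=0,plunger=.005)
for n,z in Z.items():
    for c in F:
        for d in tip_of(c,n)[:2]: print(n,c,round(d["score"],2),np.array(d["centre"]),atz(F[c],d["centre"],z))
print(get_state())
E
```

```text
pics
scene [[-0.8726  0.3545 -0.3361  0.9593]
 [ 0.4884  0.6429 -0.59    0.5545]
 [ 0.0069 -0.679  -0.7341  0.8879]] 408.0076214468424
top [[-0.0198 -0.9931  0.1156  0.4948]
 [-0.9998  0.0192 -0.0065 -0.0282]
 [ 0.0042 -0.1157 -0.9933  1.1599]] 384.10831662511725
plunger_grip scene 0.75 [337.9 225.1] [0.5247 0.1571 0.153 ]
plunger_grip top 0.43 [178.8 222.3] [0.5356 0.1583 0.153 ]
plunger_fin scene 0.57 [316.9 216.8] [0.5525 0.1145 0.153 ]
plunger_fin top 0.7 [193.9 217. ] [0.5487 0.1188 0.153 ]
upper_bushing scene 0.73 [211.5 240.6] [0.7836 0.0341 0.118 ]
upper_bushing scene 0.59 [235.3 139.5] [ 0.5763 -0.2524  0.118 ]
upper_bushing top 0.83 [332.7 209.7] [ 0.563  -0.2532  0.118 ]
lower_bushing scene 0.73 [235.7 154.4] [ 0.5701 -0.2672  0.045 ]
lower_bushing scene 0.55 [226.8 280.3] [0.7828 0.1031 0.045 ]
lower_bushing top 0.94 [331.6 209.6] [ 0.5681 -0.2657  0.045 ]
index_pin scene 0.62 [227.5 136.7] [ 0.5962 -0.2612  0.13  ]
index_pin top 0.76 [336.8 197.4] [ 0.5952 -0.2631  0.13  ]
plunger_round_grip scene 0.74 [338. 227.] [0.5071 0.1428 0.118 ]
plunger_round_grip scene 0.48 [318
[... 521 characters left out ...]
0.9 [326.6 210.9] [ 0.5675 -0.26    0.    ]
plunger scene 0.65 [327.4 265. ] [0.5356 0.1651 0.005 ]
plunger scene 0.53 [230. 283.] [0.7709 0.092  0.005 ]
plunger top 0.58 [185.2 231.9] [0.5126 0.1665 0.005 ]
{'clock': 1.1, 'q': array([-1.2742,  0.3262, -0.1926,  1.052 , -0.    ,  1.4366]), 'joint_velocities': array([-0.0001,  0.0017,  0.0011,  0.0005, -0.0011,  0.0001]), 'tau': array([ -0.0003, -44.3338,  26.2761,   0.0013,  -0.0001,   0.    ]), 'position': array([ 0.2297, -0.4998,  0.2313]), 'eef_rot': array([3.0689, 0.6715, 0.    ]), 'contact_force': array([ 0.0255, -0.4081, -0.5015]), 'wrist_torque': array([-0.0156, -0.0171,  0.0327]), 'grasp_force': 0.0, 'finger_gap': 0.9994609257652918}
```

```bash
python3 - <<'E'
import cv2
a=cv2.imread("pics/scene0.png")[90:310,190:410]; b=cv2.imread("pics/top0.png")[150:280,120:250]; c=cv2.imread("pics/top0.png")[150:280,270:400]
r=lambda x:cv2.resize(x,(400,400),interpolation=cv2.INTER_CUBIC)
cv2.imwrite("pics/a.png",cv2.resize(a,(600,600),interpolation=cv2.INTER_CUBIC)); cv2.imwrite("pics/b.png",cv2.hconcat([r(b),r(c)]))
E
```

```text
(no output)
```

View pics/a.png

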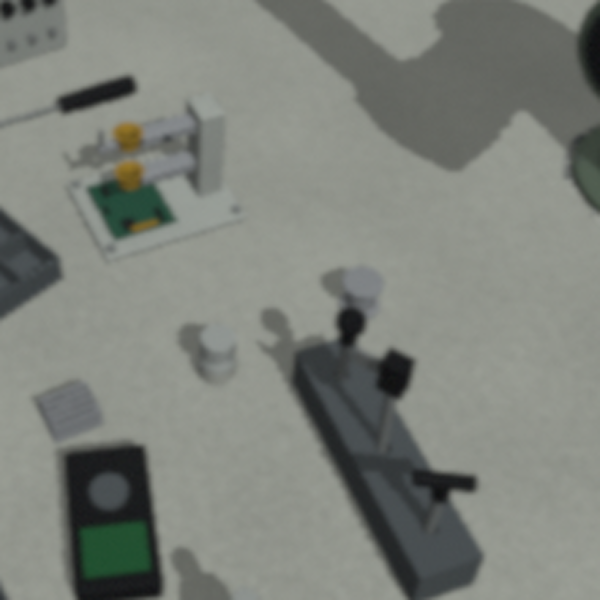

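View pics/b.png

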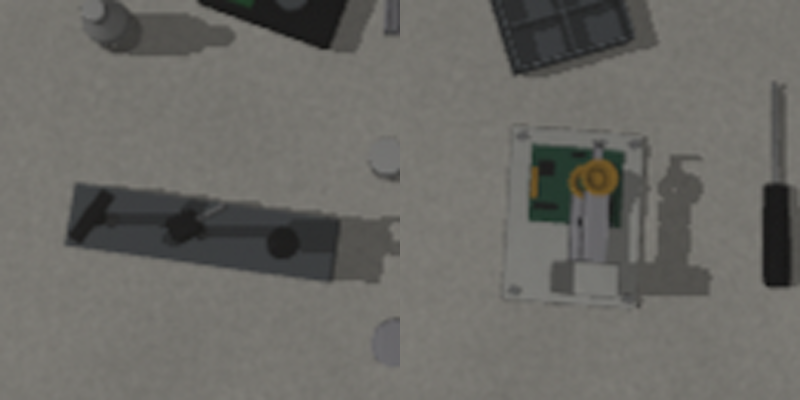

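View pics/top0.png

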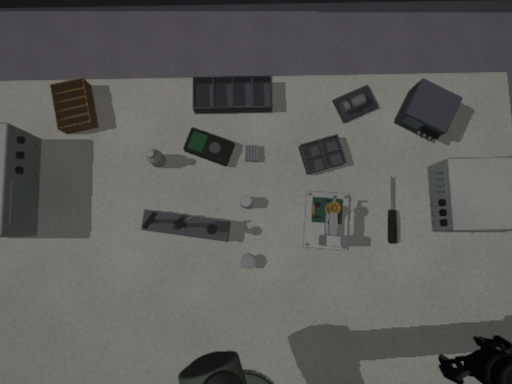

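The finned plunger stands in the middle hole, handle at about (180,224) in the top view, with the fin pointing right and up to about (191,217). The upper bushing is at about (334.5,208) with its pin above it (towards +x). Next I'll refine these by fitting rendered shapes to masks.

```bash
cat > fit.py <<'E'
from h import *
from scipy.optimize import minimize
S=4
def cyl(r,z0,r1=None,z1=None,c=(0,0)):
    a=np.linspace(0,2*np.pi,24,endpoint=False); r1=r if r1 is None else r1
    return np.vstack([np.c_[c[0]+q*np.cos(a),c[1]+q*np.sin(a),0*a+z] for q,z in((r,z0),(r1,z1))])
def box(x0,x1,y0,y1,z0,z1): return np.array([[x,y,z] for x in(x0,x1) for y in(y0,y1) for z in(z0,z1)])
def render(f,parts,p):
    c,s=np.cos(p[2]),np.sin(p[2]); T,K=P(f); im=np.zeros((384*S,512*S),np.uint8)
    for q in parts:
        w=np.c_[q[:,0]*c-q[:,1]*s+p[0],q[:,0]*s+q[:,1]*c+p[1],q[:,2]]
        u=(w-T[:3,3])@T[:3,:3]@K.T; u=u[:,:2]/u[:,2:]
        cv2.fillConvexPoly(im,cv2.convexHull(np.round(((u+.5)*S-.5)*16).astype(np.int32)),255,shift=4)
    return cv2.resize(im,(512,384),interpolation=cv2.INTER_AREA)/255.
def fit(obs,parts,p0,st=(.006,.006,.15)):
    """obs: list of (frame, mask)"""
    def cost(p):
        t=0
        for f,m in obs:
            r=render(f,parts,p); t+=((r-m)**2).sum()/m.sum()
        return t/len(obs)
    best=None
    for k in range(2):
        s=np.vstack([p0]+[np.array(p0)+np.eye(3)[i]*st[i]*(1-2*k) for i in range(3)])
        r=minimize(cost,p0,method="Nelder-Mead",options=dict(initial_simplex=s,xatol=1e-4,fatol=1e-4))
        if best is None or r.fun<best.fun: best=r
    return best.x,best.fun
RACK=[box(-.03,.03,-.125,.125,0,.05)]
def plunger(z): return [cyl(.003,z,.0055,z+.008),cyl(.0055,z+.008,.0055,z+.13),box(-.012,.012,-.01,.01,z+.13,z+.166),box(.01,.038,-.002,.002,z+.14,z+.156)]
BUSH=[cyl(.013,.1,.013,.11),cyl(.013,.11,.0175,.118)]
E
python3 - <<'E'
from fit import *
np.set_printoptions(precision=4,suppress=True)
F={c:grab_frame(c) for c in("scene","top")}
M={}
for n in("rack","plunger","press"):
    for c in F:
        d=silhouettes(c,n)
        if d: M[n,c]=d[0]["mask"]; print(n,c,d[0]["score"],M[n,c].sum(),d[0]["centre"])
for n,parts,p0 in(("rack",RACK,(.53,.157,-.15)),):
    for cs in(("scene",),("top",),("scene","top")): print(n,cs,fit([(F[c],M[n,c].astype(float)) for c in cs],parts,p0))
up=plunger(.005); up=[cyl(.0055,.05,.0055,.135)]+up[2:]
for cs in(("scene",),("top",),("scene","top")): print("pl",cs,fit([(F[c],M["plunger",c].astype(float)) for c in cs],up,(.53,.157,-1.1)))
for c in F:
    hsv=cv2.cvtColor(F[c]["img"],cv2.COLOR_RGB2HSV); m=cv2.inRange(hsv,(10,120,70),(30,255,255))
    n,l,s,ce=cv2.connectedComponentsWithStats(m)
    for i in range(1,n):
        if s[i,4]>15 and M["press",c][l==i].any(): print(c,s[i],ce[i])
    np.save(f"or_{c}.npy",m)
# press base corners (top)
m=M["press","top"].astype(np.uint8); k,_=cv2.findContours(m,cv2.RETR_EXTERNAL,cv2.CHAIN_APPROX_NONE)
r=cv2.minAreaRect(max(k,key=len)); b=cv2.boxPoints(r); print(r); w=np.array([atz(F["top"],q,.005) for q in b]); print(w)
for i in range(4): d=w[(i+1)%4]-w[i]; print(np.linalg.norm(d),np.degrees(np.arctan2(d[1],d[0])))
E
```

```text
rack scene 0.78 2680 [331.9, 267.0]
rack top 0.61 1576 [191.0, 226.1]
plunger scene 0.89 320 [331.7, 229.4]
plunger top 0.43 84 [180.5, 223.4]
press scene 0.85 2277 [247.8, 162.1]
press top 0.74 2461 [326.2, 222.3]
rack ('scene',) (array([ 0.5314,  0.1616, -0.1572]), np.float64(0.15521020043955538))
rack ('top',) (array([ 0.5322,  0.1576, -0.1529]), np.float64(0.2035829054424597))
rack ('scene', 'top') (array([ 0.5322,  0.1591, -0.1506]), np.float64(0.1916989889981238))
pl ('scene',) (array([ 0.5334,  0.1586, -1.079 ]), np.float64(0.15016666666666664))
pl ('top',) (array([ 0.5349,  0.1529, -1.1834]), np.float64(0.4809846029915234))
pl ('scene', 'top') (array([ 0.5337,  0.158 , -1.1153]), np.float64(0.37939368901155235))
scene [232 136   9   9  63] [236.5079 139.6349]
scene [233 150   9  10  73] [236.9315 154.    ]
scene [238 171  10   4  20] [242.35 172.15]
top [325 202  16  12 134] [333.1791 207.2687]
top [313 204   2  10  20] [313.5 208.5]
((326.35687255859375, 219.93276977539062), (43.8066291809082, 56.90163803100586), 3.3664605617523193)
[[ 0.4608 -0.1836  0.005 ]
 [ 0.631  -0.1997  0.005 ]
 [ 0.6206 -0.3319  0.005 ]
 [ 0.4506 -0.3136  0.005 ]]
0.17092387602987352 -5.410341572837143
0.13266556698102658 -94.49932546472124
0.1709243216065418 173.83422547191407
0.13041255425040532 85.52274677874303
```

```bash
python3 - <<'E'
from fit import *
np.set_printoptions(precision=4,suppress=True)
F={c:grab_frame(c) for c in("scene","top")}
B2=BUSH+[b-[0,0,.055] for b in BUSH]
win=dict(scene=(130,165,225,246),top=(195,216,318,346))
ob={}
for c in F:
    m=np.load(f"or_{c}.npy")/255.; k=np.zeros_like(m); a=win[c]; k[a[0]:a[1],a[2]:a[3]]=1; ob[c]=m*k
for cs in(("scene",),("top",),("scene","top")):
    print(cs,fit([(F[c],ob[c]) for c in cs],B2,(.57,-.26,0)))
for c in F: print(c,[proj(F[c],p) for p in((.57,-.26,.118),(.57,-.26,.063))])
a=cv2.cvtColor(F["top"]["img"],cv2.COLOR_RGB2BGR)[180:255,295:370]; b=cv2.cvtColor(F["scene"]["img"],cv2.COLOR_RGB2BGR)[115:190,205:280]
cv2.imwrite("pics/p.png",cv2.resize(cv2.hconcat([a,b]),(800,400),interpolation=cv2.INTER_NEAREST))
E
```

```text
('scene',) (array([ 0.5707, -0.2567,  0.0952]), np.float64(0.4874838862880792))
('top',) (array([ 0.5689, -0.2584,  0.0076]), np.float64(0.2934765618275405))
('scene', 'top') (array([ 0.5709, -0.2578, -0.042 ]), np.float64(0.39703388630495673))
scene [array([236.0416, 137.2793]), array([236.6449, 151.398 ])]
top [array([335.0972, 207.0856]), array([330.893 , 208.5518])]
```

View pics/p.png

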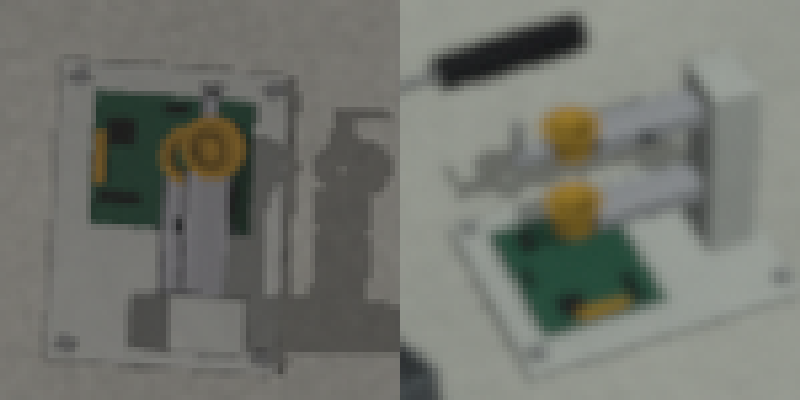

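Bushing axis at about (0.570,-0.258); press +y points along about -4.5° in the world (pin straight above the mouth in the top view). Rack centre and plunger fits agree at about (0.533,0.1585), with the fin at about -63°. Now I'll check the reach and grasp.

```bash
cat >> h.py <<'E'
def rot(a): return (R.from_euler("z",a)*R.from_euler("x",np.pi)).as_rotvec()
E
python3 - <<'E'
from h import *
np.set_printoptions(precision=3,suppress=True)
fy=-1.11; py=np.radians(-4.5)
for o in(0,np.pi):
    print(ik([.533,.1585,.25],rot(fy+o)),ik([.533,.1585,.139],rot(fy+o)),ik([.57,-.258,.3],rot(py+o)),ik([.57,-.258,.158],rot(py+o)))
E
```

```text
[ 0.156  0.326 -0.144  1.101  0.    -1.875] [ 0.156  0.415 -0.312  0.844  0.    -1.875] [-0.543  0.442  0.154  1.284  0.     2.677] [-0.543  0.518 -0.089  0.964  0.     2.677]
[ 0.156  0.326 -0.144  1.101  0.     1.266] [ 0.156  0.415 -0.312  0.844  0.     1.266] [-0.543  0.442  0.154  1.284  0.    -0.464] [-0.543  0.518 -0.089  0.964  0.    -0.464]
```

```bash
python3 - <<'E'
from fit import *
np.set_printoptions(precision=4,suppress=True)
a=-1.11+np.pi
movep([.533,.1585,.25],rot(a)); 
print(move_l([.533,.1585,.138],.1,until_force=8))
s=get_state(); print(s["clock"],s["position"],s["contact_force"])
for c in("scene","top"):
    f=grab_frame(c); u=proj(f,[.533,.1585,.153]).astype(int); i=cv2.cvtColor(f["img"],cv2.COLOR_RGB2BGR)[u[1]-45:u[1]+45,u[0]-45:u[0]+45]
    cv2.imwrite(f"pics/g_{c}.png",cv2.resize(i,(400,400),interpolation=cv2.INTER_CUBIC))
cv2.imwrite("pics/g.png",cv2.hconcat([cv2.imread(f"pics/g_{c}.png") for c in("scene","top")]))
E
```

```text
False
5.4333 [0.5335 0.1586 0.1387] [ 0.6308  0.0515 -0.1547]
```

View pics/g.png

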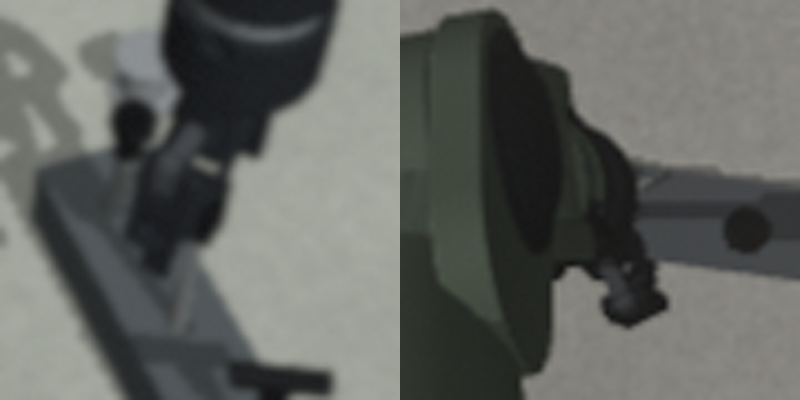

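Fingers straddle the handle with the fin lying clear between them (scene crop, handle at about (205,205)). Gripping and lifting next.

```bash
python3 - <<'E'
from fit import *
np.set_printoptions(precision=4,suppress=True)
grab(60); s=get_state(); print(s["clock"],s["finger_gap"],s["grasp_force"],s["contact_force"],s["wrist_torque"],s["position"])
p=s["position"]; move_l([p[0],p[1],p[2]+.16],.12); s=get_state(); print(s["clock"],s["contact_force"],s["finger_gap"])
a=np.radians(-4.5)+np.pi
movep([.57,-.258,.305],rot(a)); sleep(.3)
s=get_state(); print(s["clock"],s["position"],s["contact_force"],s["wrist_torque"],s["finger_gap"])
F={c:grab_frame(c) for c in("scene","top")}
zt=.005+s["position"][2]-p[2]; print("tip z",zt)
for n,z in(("plunger",zt),("plunger_fin",zt+.148),("plunger_grip",zt+.148)):
  for c in F:
    for d in tip_of(c,n)[:1]: print(n,c,d["score"],d["centre"],atz(F[c],d["centre"],z))
o=[];
for c in F:
    d=silhouettes(c,"plunger")
    if d: print(c,d[0]["score"],d[0]["mask"].sum()); np.save(f"pm_{c}.npy",d[0]["mask"]); save(F[c],f"pics/h_{c}.png")
for c in F:
    u=proj(F[c],[.57,-.258,zt+.05]).astype(int); x=max(u[0]-60,0); y=max(u[1]-60,0); print(c,x,y)
    i=cv2.cvtColor(F[c]["img"],cv2.COLOR_RGB2BGR)[y:y+120,x:x+120]
    cv2.imwrite(f"pics/h_{c}c.png",cv2.resize(i,(400,400),interpolation=cv2.INTER_CUBIC))
cv2.imwrite("pics/hh.png",cv2.hconcat([cv2.imread(f"pics/h_{c}c.png") for c in F]))
E
```

```text
6.1417 0.2218324364832042 59.24014627933502 [-1.1486 -0.7397  1.532 ] [-0.0028  0.0198 -0.0699] [0.5331 0.1585 0.1381]
7.625 [-0.3067  0.1654 -0.7507] 0.22474269456295945
9.4667 [ 0.5702 -0.2573  0.3051] [-0.0593 -0.0385 -0.6199] [-0.0307 -0.0706  0.0274] 0.22424762818709448
tip z 0.1719574503605998
plunger scene 0.67 [213.7, 237.5] [0.7885 0.0655 0.172 ]
plunger top 0.51 [340.9, 207.1] [ 0.5658 -0.263   0.172 ]
plunger_fin scene 0.47 [222.9, 123.7] [ 0.6766 -0.101   0.32  ]
plunger_fin top 0.27 [151.2, 223.5] [0.5274 0.1874 0.32  ]
plunger_grip scene 0.68 [235.3, 75.7] [ 0.5654 -0.2587  0.32  ]
plunger_grip top 0.56 [358.4, 199.6] [ 0.5709 -0.2671  0.32  ]
scene 0.69 341
top 0.45 279
scene 175 48
top 283 143
```

View pics/hh.png

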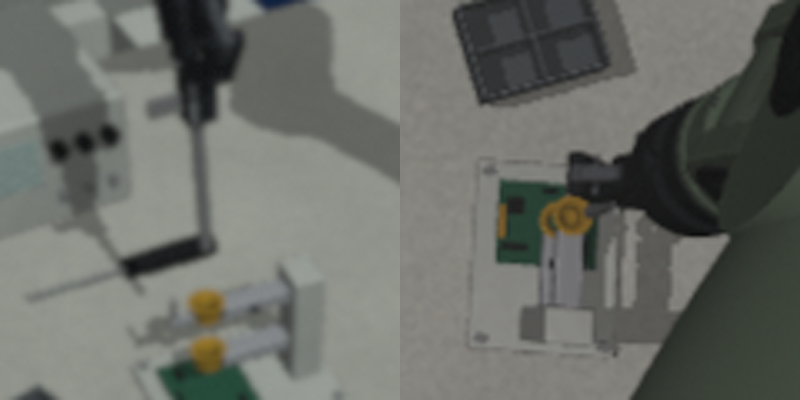

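```bash
python3 - <<'E'
from fit import *
np.set_printoptions(precision=2,suppress=True)
F={c:grab_frame(c) for c in("scene","top")}
for z in(.118,.172,.23,.28,.302): print(z,[proj(F[c],[.5702,-.2573,z]) for c in F])
g=cv2.cvtColor(F["scene"]["img"],cv2.COLOR_RGB2GRAY)
for r in range(84,126,3): print(r,g[r,226:246])
E
```

```text
0.118 [array([236.41, 137.84]), array([334.1 , 207.03])]
0.172 [array([235.79, 123.  ]), array([338.63, 205.43])]
0.23 [array([235.07, 105.86]), array([344.07, 203.51])]
0.28 [array([234.4 ,  89.98]), array([349.32, 201.65])]
0.302 [array([234.09,  82.63]), array([351.83, 200.77])]
84 [145 143 135 117  91  68  69  79  76  71  73  85  98 114 130 142 147 148
 148 147]
87 [145 146 145 143 138 121  96  78  80  96 118 137 144 145 146 146 145 147
 146 146]
90 [145 144 144 144 141 130 110  90  87  98 118 136 144 145 145 145 145 145
 145 145]
93 [144 144 145 144 143 136 117  92  87  93 111 129 140 143 142 143 143 142
 142 142]
96 [146 146 145 144 144 137 120  98  86  90 104 123 139 144 145 145 146 146
 146 146]
99 [148 146 146 146 146 140 124 102  87  90 101 120 137 145 146 146 147 148
 147 148]
102 [149 150 149 148 148 144 131 109  90  88  99 120 139 146 148 148 148 148
 148 149]
105 [149 149 148 149 149 149 140 120  95  87  97 119 138 146 149 149 149 149
 150 149]
108 [149 148 148 149 149 149 142 123  99  87  94 110 131 145 148 150 150 151
 151 150]
111 [149 148 148 147 148 148 143 128 105  90  92 107 128 145 150 150 150 151
 151 151]
114 [149 149 149 148 148 147 145 134 112  93  90 103 125 142 148 149 150 150
 152 152]
117 [149 149 148 147 145 144 139 129 111  92  88  96 116 136 147 150 151 151
 152 151]
120 [102  91  79  66  55  48  40  40  51  69  81  83  80  97 126 145 151 152
 151 151]
123 [ 28  28  30  27  28  27  26  27  33  47  60  64  69  93 122 141 148 148
 148 147]
```

The rod hangs within about 1 mm of the tool axis in the scene view (row 117: 235.8 against a predicted 235.5). I'll lower it in small steps, using the lateral force to centre it.

```bash
cat > down.py <<'E'
from h import *
import sys
np.set_printoptions(precision=2,suppress=True)
OFF=.1331
def down(x,y,zs,thr=6,f0=None):
    """lower tip to each height in turn; shift along the side force when it touches. returns x,y,ok"""
    if f0 is None: f0=get_state()["contact_force"].copy()
    for z in zs:
        for k in range(6):
            hit=move_l([x,y,z+OFF],.04,until_force=thr); s=get_state(); f=s["contact_force"]-f0; lat=np.linalg.norm(f[:2])
            print(f"z{z:.3f} tip{s['position'][2]-OFF:.4f} xy {x*1e3:.1f} {y*1e3:.1f} F",f,"T",s["wrist_torque"],hit,round(s["clock"],1))
            if not hit and lat<2.5: break
            if lat<1: print("no side force"); return x,y,False
            if abs(f[2])>15: print("hard"); return x,y,False
            x,y=np.array([x,y])+f[:2]/lat*.0008
            move_l([x,y,s["position"][2]+(.001 if hit else 0)],.03)
        else: print("stuck"); return x,y,False
    return x,y,True
E
python3 - <<'E'
from down import *
move_l([.57,-.258,.13+OFF],.1); sleep(.3)
r=down(.570,-.258,[.118,.112,.106,.100,.09])
print(r)
f=grab_frame("scene"); i=cv2.cvtColor(f["img"],cv2.COLOR_RGB2BGR)[70:190,180:300]; j=grab_frame("top"); k=cv2.cvtColor(j["img"],cv2.COLOR_RGB2BGR)[150:270,283:403]
cv2.imwrite("pics/d1.png",cv2.resize(cv2.hconcat([i,k]),(800,400),interpolation=cv2.INTER_CUBIC))
E
```

```text
z0.118 tip0.1175 xy 570.0 -258.0 F [ 0.42 -0.13  1.07] T [ 0.01 -0.08 -0.01] False 11.4
z0.112 tip0.1116 xy 570.0 -258.0 F [-0.28 -0.24  0.05] T [ 0.04 -0.01  0.07] False 11.7
z0.106 tip0.1056 xy 570.0 -258.0 F [-0.18  0.35  0.8 ] T [ 0.01 -0.    0.01] False 12.0
z0.100 tip0.0997 xy 570.0 -258.0 F [ 1.11 -0.41  0.42] T [ 0.08 -0.31  0.05] False 12.3
z0.090 tip0.0895 xy 570.0 -258.0 F [ 0.78  0.25 -0.27] T [ 0.09 -0.5  -0.01] False 12.7
(0.57, -0.258, True)
```

View pics/d1.png

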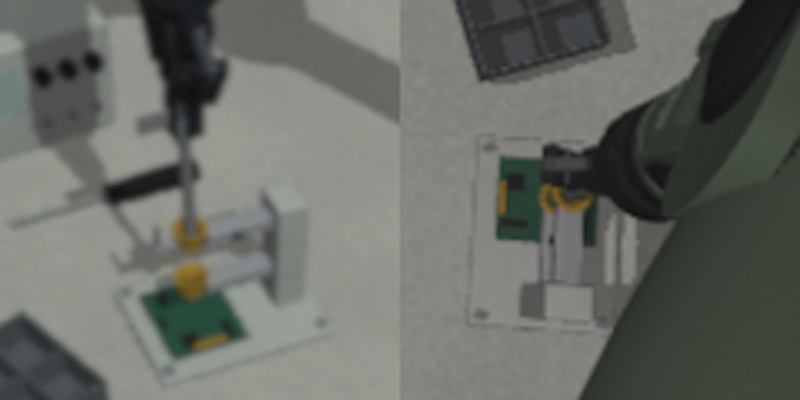

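The rod is inside the upper bushing, at about (188,225) in the scene crop. The small T_y of -0.5 means a light push towards +x, so I'll shift that way and go on.

```bash
python3 - <<'E'
from down import *
s=get_state(); x,y,z=.57,-.258,s["position"][2]
def T():
    sleep(.1); return np.mean([(sleep(.02),get_state()["wrist_torque"])[1] for _ in range(5)],0)
t=T(); print(t)
for k in range(4):
    t=T(); print(x,y,t)
    if abs(t[1])<.12 and abs(t[0])<.12: break
    # push +x <-> T_y<0 ; push +y <-> T_x>0
    if abs(t[1])>.12: x-=np.sign(t[1])*.0007
    if abs(t[0])>.12: y+=np.sign(t[0])*.0007
    move_l([x,y,z],.03)
x,y,ok=down(x,y,[.08,.072,.066]); print(T())
if ok:
    x,y,ok=down(x,y,[.06,.055,.050,.045,.040]); print(x,y,ok,T(),get_state()["position"])
E
```

```text
[ 0.21 -0.5  -0.01]
0.57 -0.258 [ 0.26 -0.51  0.01]
0.5707 -0.25730000000000003 [-0.05 -0.06 -0.  ]
z0.080 tip0.0795 xy 570.7 -257.3 F [-0.5   0.34 -1.  ] T [ 0.   -0.07  0.03] False 14.0
z0.072 tip0.0715 xy 570.7 -257.3 F [-0.55 -0.07 -1.5 ] T [ 0.04 -0.02  0.01] False 14.3
z0.066 tip0.0656 xy 570.7 -257.3 F [-1.07 -0.18 -1.02] T [ 0.07  0.03 -0.02] False 14.6
[ 0.01 -0.01 -0.03]
z0.060 tip0.0595 xy 570.7 -257.3 F [-0.42 -0.57  0.46] T [ 0.01 -0.01  0.03] False 15.1
z0.055 tip0.0546 xy 570.7 -257.3 F [0.74 1.2  0.05] T [0.01 0.02 0.01] False 15.4
z0.050 tip0.0496 xy 570.7 -257.3 F [-0.5   1.03  0.87] T [ 0.   -0.02  0.02] False 15.7
z0.045 tip0.0446 xy 570.7 -257.3 F [-0.01  0.52  0.69] T [ 0.   -0.02 -0.01] False 15.9
z0.040 tip0.0396 xy 570.7 -257.3 F [0.06 0.9  0.77] T [ 0.02 -0.08 -0.  ] False 16.2
0.5707 -0.25730000000000003 True [-0.    0.   -0.01] [ 0.57 -0.26  0.17]
```

Free passage through both bushings with no side load. Now the final height and a look.

```bash
python3 - <<'E'
from down import *
print(down(.5707,-.2573,[.034,.0293])); sleep(.5); s=get_state(); print(s["position"],s["wrist_torque"],s["finger_gap"],s["joint_velocities"])
f=grab_frame("scene"); i=cv2.cvtColor(f["img"],cv2.COLOR_RGB2BGR)[95:185,190:280]; j=grab_frame("top"); k=cv2.cvtColor(j["img"],cv2.COLOR_RGB2BGR)[165:255,300:390]
cv2.imwrite("pics/d2.png",cv2.resize(cv2.hconcat([i,k]),(800,400),interpolation=cv2.INTER_CUBIC))
print([proj(f,[.5707,-.2573,z])-[190,95] for z in(.045,.0293,.013,.177)])
for c in("scene","top"):
  for n in("plunger","plunger_fin","index_pin"): print(c,n,[(round(d["score"],2),d["centre"]) for d in tip_of(c,n)[:2]])
fr=dict(scene=f,top=j); a=np.radians(-4.5)
for c in fr: print(c,"pred fin",proj(fr[c],[.5707+.038*np.cos(a),-.2573+.038*np.sin(a),.177]),"pin",proj(fr[c],[.5707+.03*np.cos(a),-.2573+.03*np.sin(a),.13]),"tip",proj(fr[c],[.5707,-.2573,.0293]))
E
```

```text
z0.034 tip0.0336 xy 570.7 -257.3 F [-0.49  0.46 -0.13] T [-0.04 -0.08  0.02] False 16.7
z0.029 tip0.0289 xy 570.7 -257.3 F [0.52 0.89 0.91] T [ 0.02  0.05 -0.02] False 17.0
(0.5707, -0.2573, True)
[ 0.57 -0.26  0.16] [-0.    0.01 -0.01] 0.22435332201846897 [ 0.  0. -0. -0.  0.  0.]
[array([47.04, 61.43]), array([47.2 , 65.21]), array([47.36, 69.06]), array([45.57, 26.63])]
scene plunger [(0.47, [237.7, 160.8])]
scene plunger_fin [(0.58, [218.0, 122.5])]
scene index_pin [(0.64, [225.6, 136.1]), (0.6, [238.6, 169.3])]
top plunger []
top plunger_fin [(0.65, [153.0, 155.4])]
top index_pin [(0.91, [336.3, 195.8])]
scene pred fin [222.78 125.19] pin [226.35 137.51] tip [237.2  160.21]
top pred fin [339.54 190.42] pin [335.43 195.44] tip [327.59 209.16]
```

View pics/d2.png

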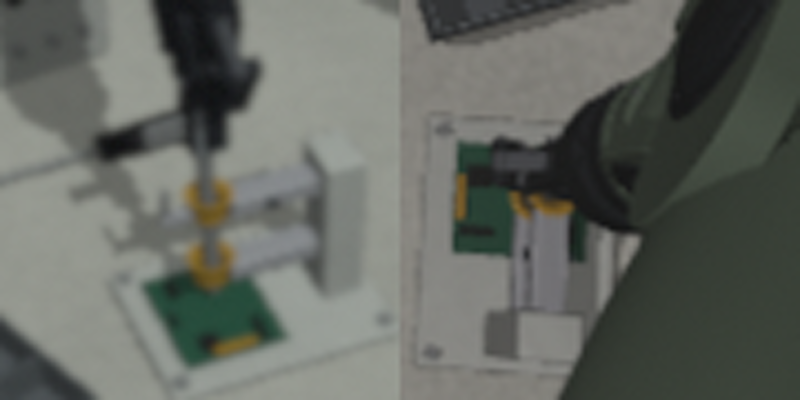

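The rod passes through both bushings (scene crop: (208,200) and (210,262)). The tip is seen at (237.7,160.8) against a predicted (237.2,160.2). The fin, at crop (160,128), points over the pin, away from the column. Handing in.

```bash
python3 -c "
from cell import *
print(sign_off())"
```

```text
the job is handed in; nothing more can be done
None
```

The job is handed in with the finned plunger held still through both bushings, its fin over the index pin and its tip about 29 mm above the bench, which is half-way between the lower bushing and the board; no contact with the board registered, and it took about 18 s.

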